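Load the full seed boxes into the folding crate

TASK

Finish setting up the small folding crate by raising both of its fallen end panels fully upright. The three seed boxes look alike, but some are packed and some are empty, which can only be felt by lifting them: stand every packed box upright on the crate's floor and leave every empty one standing upright on the board outside the crate. Set the boxes down gently, and do not disturb the padlock, the hand rake or the nested pots.

Things in the scene. Friction and masses are not known exactly. Their poses are not given: they have to be found in the camera images.
- board: the work surface: a level spruce board on wall brackets, its top at z = 0, 1220 mm deep and 1560 mm wide; it carries everything and is fixed. Origin on its top.
- crate: grey plastic folding crate on a non-slip mat; it does not shift. Origin: centre of its underside; y along its length, x across, z up. 300 mm long (y), 180 wide (x), 86 high; floor 8 mm thick. The two long walls (7 mm thick, at the x ends) already stand. At each short end (y = +143, -143 mm) a panel is hinged to the floor. Clear inside when set up: 166 mm (x) by 280 (y).
- panel_left (a joint): angle of the end panel hinged at the crate's +y end: 0 = flat inward on the floor, 1.57 = upright at its stop. Starts at 0.45 to 0.85. Plate 160 mm wide, 74 mm from hinge line to free edge, 6 mm thick, hand hole 36 to 56 mm from the hinge. Stiff hinge (0.05 N m): it stays put. Pushing the free edge outward (to the crate's +y) from inside the crate swings it up; the edge rises as it goes, so follow its arc.
- panel_right (a joint): the same for the end panel hinged at the crate's -y end (mirror image): 0 = flat inward on the floor, 1.57 = upright at its stop; push its free edge to the crate's -y.
- panel_left_edge (a point): middle of the free edge of panel_left (74 mm from its hinge line, half-way through its thickness).
- panel_right_edge (a point): middle of the free edge of panel_right.
- panel_left_hinge (a point): middle of the hinge line of panel_left, 12 mm above the crate's underside, at y = +143 mm of the crate; the hinge line runs along the crate's x.
- panel_right_hinge (a point): middle of the hinge line of panel_right, at y = -143 mm of the crate.
- box_a_mid (a point): seed box: closed polypropylene box, clip-on lid that stays on; all three look alike. 110 mm long (x), 62 wide (y), 70 high; its top 10 mm, the lid, overhangs 1.5 mm; a clip stands out 6 mm at each short end. This point: the centre, 35 mm above its underside. Grip it across its width. Empty it weighs about 0.1 kg, packed with seed packets 0.36 to 0.5 kg; any box may be either.
- box_b_mid (a point): another seed box, alike in every way to box_a: its centre, 35 mm above its underside; 110 mm long (x), 62 wide (y), 70 high.
- box_c_mid (a point): another seed box, alike in every way to box_a: its centre, 35 mm above its underside; 110 mm long (x), 62 wide (y), 70 high.
- box_a: the same seed box as box_a_mid, but the point at the centre of its underside.
- box_b: the same seed box as box_b_mid, but the point at the centre of its underside.
- box_c: the same seed box as box_c_mid, but the point at the centre of its underside.
- padlock: bystander: a steel padlock lying flat with its shackle open, 96 x 50 mm, 20 mm high; origin under the centre of its lock body.
- rake: bystander: a hand rake with a bamboo handle lying on the board, 345 mm long along its x, 90 mm wide at the tines, 26 mm high; origin on the board under the front end of its handle, 153 mm behind the tine tips.
- pots: bystander: two nested white plastic plant pots standing upright, 120 mm across the rim, 117 mm high; origin at the centre of the underside.
Mind the look-alikes: they are no part of the job. Leave any turquoise look-alike of the box_c alone. What is shaped like the box_b but brown is not meant.

How it is judged:
By the outcome, as a careful person would: the job done as asked, in the order asked, and still so for the second after the job is handed in, with the robot touching nothing.
It also fails if it takes over 72 s, if anything falls off the work surface, if the arm or the gripper's body presses on something with over 40 N, if the wrist force passes 120 N, or if a joint passes its speed limit or range.

ROBOT

A 6-joint arm with a two-finger parallel gripper is mounted at the origin on the work surface. World frame = base frame: x ahead of the robot, y to its left, z up, the work surface at z = 0. Lengths are in m, angles in rad, forces in N, time in s.
With the tool pointing down it reaches from about 0.35 to 0.975 m from the base axis. Payload 4.9 kg.
Tool frame: the origin (TCP) lies on the centre line of the jaws, within the pads' length; the fingertips stand 25 mm ahead of it and the grasp point (between the pads) lies 6 mm ahead of it; z points along the fingers, y is the line along which they close (so a half turn about z gives the same grasp; the last joint's range is limited). The gripper opens to 85 mm and grips with 20 to 120 N. Pads are 22 mm wide; open, the fingers measure 114 mm over their backs; the gripper's body (76 mm by 85 mm) begins 54 mm behind the grasp point. The pads swing forward as they close: fully open they stand 13 mm farther back than shut.
Start: joints at [-1.269, 0.053, 1.613, -0, 1.476, -0.119], TCP at [0.255, -0.57, 0.256] pointing down, gripper open.
Joint ranges: [-3.01, 3.01], [-1.01, 2.22], [0.06, 2.58], [-1.02, 4.17], [0.09, 2.62], [-3.14, 3.14]. Speed limits (rad/s): [2.57, 2.57, 3.14, 3.14, 3.14, 3.14].

INTERFACE

Orientations are given as a 3x3 rotation matrix whose columns are the frame's x, y, z axes.
In Python, from cell import r, cams gives the robot as it stands.
- The arm moves only by the tool play_rows, never from a script. Its argument "increments" is one flat list of numbers, 5 for each row, row after row: the opening, from 0 (shut) to 1 (fully open), then the shift along the tool's x, y, z in m, then the turn about the tool's z in rad. A call has 1 to 20 rows; each row shifts and turns the commanded pose from where the row before left it, along the tool's axes as they then stand; what a row does not reach is not made up. A row lasts 1/10 s, in which the tool goes at most 50 mm and 8.59 degrees, less where a joint would pass 70% of its speed; a pose out of reach is approached as far as the arm can. A call is refused whole if a number of a shift passes 0.05 or a number of a turn 0.15, either way. A call with a gripper value outside its range is refused whole. The fingers move at their own pace and stop on an object; the grip force is fixed at half the most. Time passes only in rows, so rows that do not move let the fingers close. It gives the time, the measured TCP pose, the force, the opening and the grip force at its end, in the units of the state.
- r.sense(): the state, without advancing time (a new reading comes with each control period).
- cams.get_image(name): name is "side" or "top"; returns a dict with "pixels" (480x640x3 uint8, red, green, blue), "depth" (480x640 float32, m along the optical axis (not along the pixel's ray), 0 where there is no reading), "fx", "fy", "cx", "cy" (pixels), "rvec" (rotation vector, rad) and "tvec" (3), from world to camera coordinates, as OpenCV has them. Camera axes: x right, y down, z forward; pixel columns grow to the right and rows downward; lengths in m; the calibration is good to about 2 mm. A picture is of the moment at which its call begins.
- r.sign_off(): hands the job in; it is judged then, once.
Trained networks look in a picture, given as the dict that the camera call returned (one of the last four; its "shot" number tells which), for a name from the list of things; names that differ only in an ending like _2 or _b are one class to them, and where a whole thing is asked for, a point or a joint stands for the part that bears it (a point fixed in the world has none). Each returns a list of dicts, best first, with "confidence" (0 to 1); they miss things now and then, are a little off and sometimes report something else, mostly with a low value. They report only what shows in the picture. A call takes as long as a camera call. They do not tell look-alikes from the thing itself.
- cams.search_frame(label, picture): "point" ([x, y, z] in m, in the coordinates of the camera as it stood for that picture, good to about 4 mm: the middle of the surface that is visible of it).
The state is a dict: "t": time; "joints": joint angles; "dq": joint speeds; "tau": joint torques, N m; "ee_pos": TCP position; "orientation": TCP orientation; "wrist_force": force on the tool from outside, world axes, zero at the start; "wrist_torque": the same for the moment, N m; "width": opening from 0.0 (shut) to 1.0 (fully open); "grasp_force": force on a finger pad.
Only numpy, scipy, OpenCV 4.12 (cv2) and the standard library are available. Lean on these libraries where they do the work, as an engineer would, in place of code of your own. Each camera call takes 0.05 s, during which the arm holds its last target. There are 200 camera calls.

## Working session

There is one attempt and no reset: what is moved stays moved. The work goes in short steps, Python scripts to look and compute and a tool call to move; the robot and the scene stay as the last step left them, time stands still between calls to the robot, and variables do not carry over. Pictures are saved under pics/ and viewed, at most 10 in all, crops included, and the job is handed in when it is done.

Besides the shell and the picture viewer there is one more tool, called after "Call:" in YAML: its name, and indented under it one key for each argument. play_rows: Moves the arm, as the interface text tells. Its arguments: {"type":"object","properties":{"increments":{"type":"array"}},"required":["increments"]}

```bash
mkdir -p pics
cat > h.py <<'E'
import numpy as np, cv2
from cell import r, cams
def w(p,im):
    R=cv2.Rodrigues(np.array(im["rvec"],float))[0]; return R.T@(np.array(p)-np.array(im["tvec"]).ravel())
def pix(P,im):
    R=cv2.Rodrigues(np.array(im["rvec"],float))[0]; q=R@np.array(P)+np.array(im["tvec"]).ravel()
    return np.round([im["fx"]*q[0]/q[2]+im["cx"],im["fy"]*q[1]/q[2]+im["cy"]]).astype(int)
def cloud(im):
    v,u=np.mgrid[:480,:640]; d=im["depth"]; c=np.stack([(u-im["cx"])/im["fx"]*d,(v-im["cy"])/im["fy"]*d,d],-1)
    R=cv2.Rodrigues(np.array(im["rvec"],float))[0]; return (c-np.array(im["tvec"]).ravel())@R
def save(im,n,sc=1,crop=None):
    a=im["pixels"][:,:,::-1]
    if crop: a=a[crop[1]:crop[3],crop[0]:crop[2]]
    cv2.imwrite(f"pics/{n}.png",cv2.resize(a,None,fx=sc,fy=sc))
E
python3 - <<'E'
from h import *
for n in("top","side"):
    im=cams.get_image(n); save(im,n+"0")
    np.savez(f"{n}0.npz",**{k:v for k,v in im.items()})
    print(n,w([0,0,0],im).round(2))
    for l in("crate","panel_left","panel_right","box_a","padlock","rake","pots"):
        for d in cams.search_frame(l,im)[:6]:
            P=w(d["point"],im); print(l,round(d["confidence"],2),P.round(3),pix(P,im))
E
```

```text
top [ 0.48 -0.03  1.19]
crate 0.75 [0.556 0.259 0.011] [219 232]
panel_left 0.59 [0.553 0.381 0.038] [171 231]
panel_right 0.73 [0.558 0.151 0.033] [258 232]
box_a 0.96 [ 0.354 -0.023  0.074] [321 312]
box_a 0.95 [ 0.527 -0.044  0.071] [331 244]
box_a 0.93 [ 0.461 -0.335  0.07 ] [444 273]
box_a 0.83 [ 0.395 -0.467  0.067] [496 300]
box_a 0.74 [ 0.539 -0.208  0.07 ] [395 241]
padlock 0.85 [0.76  0.186 0.018] [248 158]
rake 0.92 [ 0.736 -0.223  0.027] [399 169]
rake 0.39 [0.786 0.05  0.065] [297 145]
rake 0.2 [ 0.537 -0.208  0.067] [394 242]
pots 0.93 [0.783 0.05  0.066] [297 146]
side [ 0.12 -1.14  1.02]
crate 0.91 [0.587 0.262 0.024] [294 197]
panel_left 0.88 [0.562 0.357 0.056] [276 175]
panel_right 0.78 [0.579 0.149 0.032] [304 215]
box_a 0.96 [ 0.461 -0.375  0.068] [337 341]
box_a 0.85 [ 0.546 -0.071  0.065] [321 252]
box_a 0.82 [ 0.386 -0.501  0.066] [328 396]
box_a 0.66 [ 0.535 -0.232  0.068] [342 292]
padlock 0.49 [0.752 0.173 0.02 ] [353 201]
rake 0.79 [ 0.737 -0.257  0.016] [417 291]
pots 0.83 [0.764 0.028 0.086] [378 208]
```

View pics/top0.png

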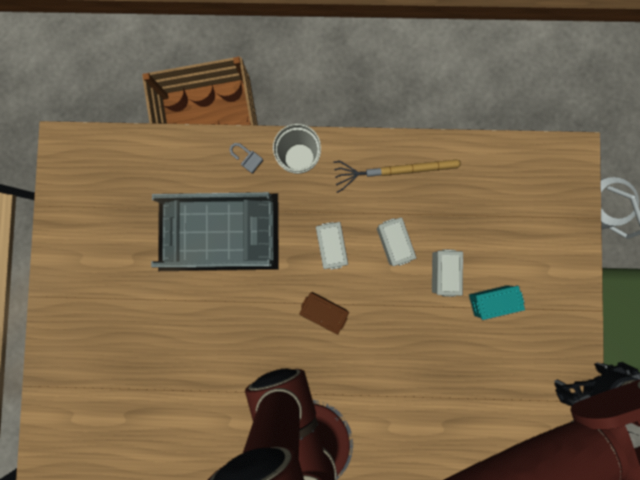

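Run:
```python
from h import *
im=dict(np.load("top0.npz")); C=cloud(im)
for c in [(0.354,-0.023),(0.527,-.044),(.461,-.335),(.395,-.467),(.539,-.208)]:
    m=(np.hypot(C[...,0]-c[0],C[...,1]-c[1])<.085)&(C[...,2]>.055)&(C[...,2]<.085)
    n,lab=cv2.connectedComponents(m.astype(np.uint8)); u,v=pix([*c,.07],im); m=lab==lab[v,u]
    (cx,cy),(a,b),t=cv2.minAreaRect((C[m][:,:2]*1000).astype(np.float32))
    if a<b: a,b,t=b,a,t-90
    print(c,"ctr",round(cx),round(cy),"size",round(a),round(b),"ang",round((t+90)%180-90,1),"z",np.median(C[m][:,2]).round(3),"rgb",np.median(im["pixels"][m],0), "bright",)
# crate: walls points at z~.086
m=(abs(C[...,0]-.556)<.2)&(abs(C[...,1]-.265)<.22)&(C[...,2]>.08)&(C[...,2]<.093)&(C[...,1]>.08)
print("walls",cv2.minAreaRect((C[m][:,:2]*1000).astype(np.float32)),m.sum())
save(im,"top0c",2,(130,130,530,430))
```

```text
(0.354, -0.023) ctr 352 -30 size 118 65 ang 64.3 z 0.071 rgb [85. 52. 29.] bright
(0.527, -0.044) ctr 526 -46 size 117 65 ang 12.0 z 0.07 rgb [176. 183. 172.] bright
(0.461, -0.335) ctr 462 -349 size 117 66 ang 0.4 z 0.07 rgb [167. 175. 163.] bright
(0.395, -0.467) ctr 390 -477 size 119 65 ang -75.4 z 0.07 rgb [ 29. 128. 123.] bright
(0.539, -0.208) ctr 539 -214 size 117 66 ang 20.8 z 0.07 rgb [173. 180. 169.] bright
walls ((607.3040771484375, 246.76898193359375), (285.7186584472656, 339.8397521972656), 1.8927096128463745) 1059
```

View pics/top0c.png

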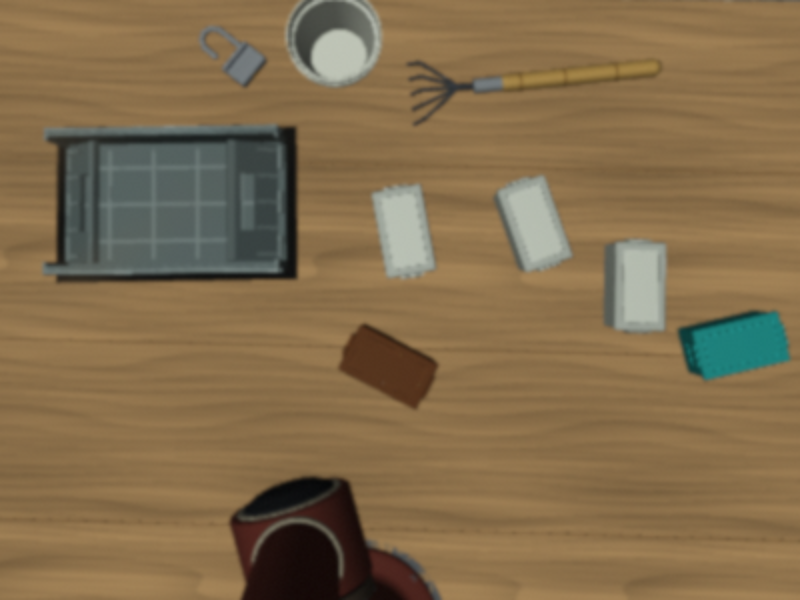

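White boxes at (331,244), (396,241) and (449,273) are the three seed boxes. The brown one at (324,312) and the turquoise one at (497,301) are look-alikes, which the crop confirms by colour. The crate is at about (216,231), with the left panel edge near column 178 and the right one near 246.

Run:
```python
from h import *
im=dict(np.load("top0.npz")); C=cloud(im)
m=(abs(C[...,0]-.556)<.115)&(abs(C[...,1]-.265)<.2)&(C[...,2]>.076)&(C[...,2]<.095)
P=C[m]
for s in (P[:,0]>.6,P[:,0]<.5):
    Q=P[s&(abs(P[:,1]-.27)<.2)]; print(len(Q),np.polyfit(Q[:,1],Q[:,0],1),Q.min(0).round(3),Q.max(0).round(3))
print(((P[:,0]>.5)&(P[:,0]<.6)).sum())
m=(abs(C[...,0]-.556)<.05)&(abs(C[...,1]-.265)<.2); Q=C[m]
for y in np.arange(.08,.46,.008):
    s=abs(Q[:,1]-y)<.004
    if s.any(): print(round(y,3),np.percentile(Q[s][:,2],[10,50,90]).round(3),end="; ")
s=r.sense();print(s["orientation"],s["wrist_force"],s["ee_pos"])
```

```text
569 [-0.0385396   0.65547699] [0.63  0.119 0.076] [0.657 0.418 0.092]
512 [-0.03550927  0.47867165] [0.46  0.111 0.079] [0.483 0.412 0.092]
0
0.08 [-0.002  0.     0.003]; 0.088 [-0.003 -0.     0.003]; 0.096 [-0.003  0.001  0.005]; 0.104 [-0.001  0.002  0.005]; 0.112 [-0.001  0.002  0.008]; 0.12 [0.006 0.011 0.019]; 0.128 [0.014 0.02  0.025]; 0.136 [0.021 0.024 0.028]; 0.144 [0.025 0.028 0.032]; 0.152 [0.028 0.032 0.035]; 0.16 [0.006 0.01  0.039]; 0.168 [0.006 0.012 0.044]; 0.176 [0.009 0.046 0.054]; 0.184 [0.046 0.052 0.056]; 0.192 [0.01  0.045 0.048]; 0.2 [0.006 0.008 0.011]; 0.208 [0.005 0.008 0.011]; 0.216 [0.005 0.008 0.011]; 0.224 [0.005 0.008 0.011]; 0.232 [0.005 0.008 0.011]; 0.24 [0.006 0.008 0.012]; 0.248 [0.005 0.009 0.011]; 0.256 [0.006 0.009 0.012]; 0.264 [0.005 0.008 0.011]; 0.272 [0.005 0.009 0.011]; 0.28 [0.006 0.008 0.011]; 0.288 [0.006 0.009 0.012]; 0.296 [0.005 0.008 0.011]; 0.304 [0.006 0.008 0.011]; 0.312 [0.005 0.008 0.011]; 0.32 [0.006 0.009 0.011]; 0.328 [0.006 0.009 0.011]; 0.336 [0.006 0.008 0.012]; 0.344 [0.005 0.008 0.011]; 0.352 [0.007 0.012 0.065]; 0.36 [0.006 0.012 0.067]; 0.368 [0.006 0.01  0.057]; 0.376 [0.037 0.045 0.051]; 0.384 [0.009 0.036 0.041]; 0.392 [0.007 0.031 0.035]; 0.4 [0.021 0.025 0.028]; 0.408 [0.009 0.017 0.02 ]; 0.416 [-0.     0.005  0.009]; 0.424 [-0.001  0.002  0.005]; 0.432 [-0.002  0.001  0.004]; 0.44 [-0.003  0.     0.003]; 0.448 [-0.003  0.001  0.003]; 0.456 [-0.002  0.001  0.004]; [[ 9.12757871e-01  4.08501002e-01 -8.42709600e-06]
 [ 4.08501002e-01 -9.12757871e-01  8.88975877e-06]
 [-4.06042284e-06 -1.15566744e-05 -1.00000000e+00]] [-0.02530462 -0.61344489 -0.15830126] [ 0.2553117  -0.57045685  0.25631387]
```

Call:
play_rows:
  increments: [0, 0, 0, 0, 0.128, 0, 0, 0, 0, 0.128, 0, 0, 0, 0, 0.128, 0, 0.0196, -0.0484, 0, 0, 0, 0.0196, -0.0484, 0, 0, 0, 0.0196, -0.0484, 0, 0, 0, 0.0196, -0.0484, 0, 0, 0, 0.0196, -0.0484, 0, 0, 0, 0.0196, -0.0484, 0, 0, 0, 0.0196, -0.0484, 0, 0, 0, 0.0196, -0.0484, 0, 0, 0, 0.0196, -0.0484, 0, 0, 0, 0.0196, -0.0484, 0, 0, 0, 0.0196, -0.0484, 0, 0, 0, 0.0196, -0.0484, 0, 0, 0, 0.0196, -0.0484, 0, 0, 0, 0.0196, -0.0484, 0, 0, 0, 0.0196, -0.0484, 0, 0, 0, 0.0196, -0.0484, 0, 0, 0, 0.0196, -0.0484, 0, 0]

```text
t: 2.8
ee_pos: [0.5455, 0.2309, 0.2565]
orientation: [[0.999, 0.037, 0.001], [0.037, -0.999, -0.0], [0.001, 0.0, -1.0]]
wrist_force: [0.6, 0.1, 0.5]
width: -0.001
grasp_force: 0.0
```

Call:
play_rows:
  increments: [0, 0, 0, 0, 0, 0, 0, 0, 0, 0, 0, 0, 0, 0.04, 0, 0, 0, 0, 0.04, 0, 0, 0, 0, 0.04, 0, 0, 0, 0, 0, 0, 0, 0, 0, 0, 0]

```text
t: 3.5
ee_pos: [0.5449, 0.2275, 0.1366]
orientation: [[0.999, 0.035, -0.001], [0.035, -0.999, -0.0], [-0.001, 0.0, -1.0]]
wrist_force: [0.3, 0.2, 1.2]
width: 0.0
grasp_force: 0.0
```

Run:
```python
from h import *
im=cams.get_image("side"); save(im,"s1",4,(220,110,400,250)); print(r.sense()["ee_pos"])
```

```text
[0.54627006 0.22807365 0.13866333]
```

View pics/s1.png

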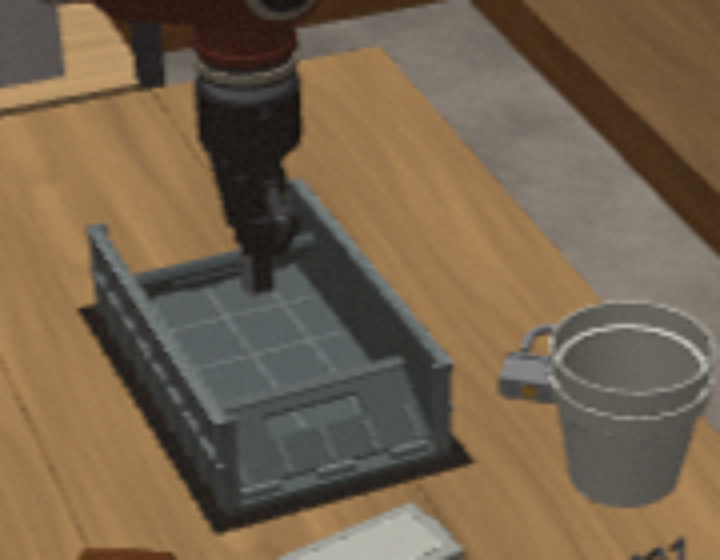

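The fingers are over the crate floor between both panels, at about (300,180) in the side picture. I'll lower them and push the right panel.

Call:
play_rows:
  increments: [0, 0.011, -0.02, 0.02, 0, 0, 0, 0, 0.03, 0, 0, 0, 0, 0.03, 0, 0, 0, 0, 0, 0, 0, 0, 0.015, 0, 0, 0, 0, 0.015, 0, 0, 0, 0, 0.012, 0, 0, 0, 0, 0.012, 0, 0, 0, 0, 0.01, 0, 0, 0, 0, 0.01, 0, 0, 0, 0, 0.008, 0, 0, 0, 0, 0, 0, 0]

```text
t: 4.75
ee_pos: [0.5633, 0.1738, 0.0659]
orientation: [[0.999, 0.04, 0.014], [0.04, -0.999, 0.011], [0.015, -0.011, -1.0]]
wrist_force: [0.5, 0.3, 1.5]
width: 0.001
grasp_force: 1.2
```

Call:
play_rows:
  increments: [0, 0, 0.008, 0, 0, 0, 0, 0.008, 0, 0, 0, 0, 0.006, 0, 0, 0, 0, 0.005, 0, 0, 0, 0, 0, 0, 0]

```text
t: 5.25
ee_pos: [0.5648, 0.1421, 0.0715]
orientation: [[0.999, 0.036, 0.009], [0.036, -0.999, 0.005], [0.009, -0.004, -1.0]]
wrist_force: [-29.5, 6.1, 62.9]
width: 0.002
grasp_force: 34.4
```

Run:
```python
from h import *
s=r.sense();print(s["ee_pos"],s["wrist_force"],s["orientation"],s["joints"])
im=cams.get_image("side"); save(im,"s2",4,(220,110,400,250))
C=cloud(im);m=(abs(C[...,0]-.556)<.07)&(abs(C[...,1]-.14)<.06)&(C[...,2]>.076)&(C[...,2]<.095)
print(m.sum(),np.median(C[m],0))
```

```text
[0.56484647 0.14213275 0.07153253] [-29.48696744   6.12286908  62.88906652] [[ 0.99931145  0.03604768  0.00878579]
 [ 0.03600874 -0.99934112  0.00455037]
 [ 0.00894403 -0.00423087 -0.99995105]] [0.11723562 0.13273436 1.85527127 0.00383498 1.14433187 1.65042485]
191 [0.55349295 0.11956311 0.08316046]
```

View pics/s2.png

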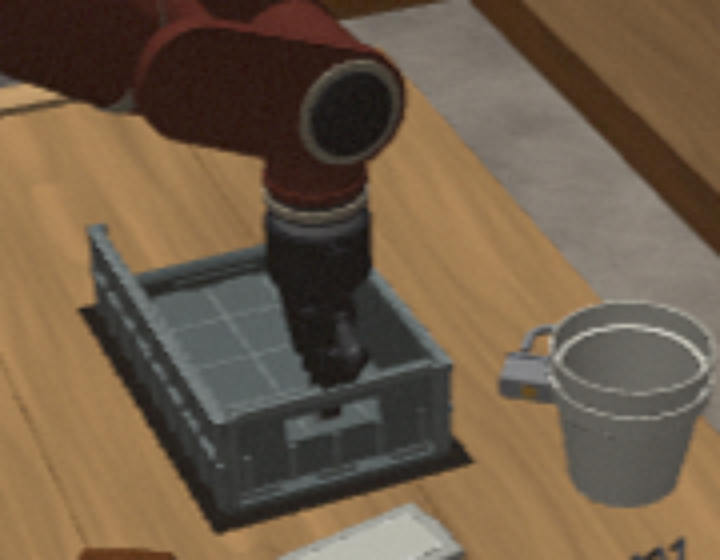

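Call:
play_rows:
  increments: [0, 0, -0.003, -0.01, 0, 0, 0, -0.01, -0.015, 0, 0, 0, -0.02, -0.01, 0, 0, 0, -0.03, 0, 0, 0, 0, -0.03, 0, 0, 0, 0, 0, 0, 0]

```text
t: 5.9
ee_pos: [0.5557, 0.2353, 0.0918]
orientation: [[0.999, 0.04, 0.0], [0.04, -0.999, 0.001], [0.0, -0.001, -1.0]]
wrist_force: [0.5, -0.3, -0.4]
width: 0.003
grasp_force: 0.0
```

Run:
```python
from h import *
s=r.sense();print(s["ee_pos"],s["wrist_force"])
for n in("top","side"):
  im=cams.get_image(n); C=cloud(im)
  m=(abs(C[...,0]-.556)<.06)&(abs(C[...,1]-.14)<.07)&(C[...,2]>.013)&(C[...,2]<.095); Q=C[m]
  for z in np.arange(.02,.095,.01):
    q=Q[abs(Q[:,2]-z)<.005]; print(n,round(z,3),len(q),np.percentile(q[:,1],[10,50,90]).round(3) if len(q) else "")
```

```text
[0.55569865 0.23534546 0.09180873] [ 0.47994367 -0.27825307 -0.35807794]
top 0.02 47 [0.117 0.119 0.121]
top 0.03 22 [0.119 0.121 0.122]
top 0.04 28 [0.118 0.12  0.122]
top 0.05 47 [0.119 0.121 0.123]
top 0.06 0 
top 0.07 0 
top 0.08 88 [0.118 0.121 0.128]
top 0.09 147 [0.12  0.125 0.129]
side 0.02 93 [0.114 0.118 0.122]
side 0.03 117 [0.114 0.118 0.122]
side 0.04 108 [0.114 0.119 0.125]
side 0.05 83 [0.115 0.119 0.124]
side 0.06 44 [0.117 0.121 0.125]
side 0.07 88 [0.116 0.121 0.124]
side 0.08 123 [0.115 0.12  0.128]
side 0.09 45 [0.113 0.118 0.124]
```

Call:
play_rows:
  increments: [0, 0, 0.03, 0.005, 0, 0, 0, 0.03, 0, 0, 0, 0, 0.018, 0, 0, 0, 0, 0.006, 0, 0, 0, 0, 0.004, 0, 0, 0, 0, 0.004, 0, 0, 0, 0, 0, 0, 0]

```text
t: 6.7
ee_pos: [0.5594, 0.1411, 0.0864]
orientation: [[0.999, 0.037, 0.0], [0.037, -0.999, 0.0], [0.0, -0.0, -1.0]]
wrist_force: [-0.1, -0.2, -0.2]
width: -0.002
grasp_force: 0.0
```

Call:
play_rows:
  increments: [0, 0, 0.003, 0, 0, 0, 0, 0.003, 0, 0, 0, 0, 0, 0, 0]

```text
t: 7.0
ee_pos: [0.5596, 0.1372, 0.0865]
orientation: [[0.999, 0.037, 0.0], [0.037, -0.999, 0.005], [0.0, -0.005, -1.0]]
wrist_force: [-0.1, 7.3, 0.5]
width: 0.0
grasp_force: 3.9
```

Call:
play_rows:
  increments: [0, 0, -0.03, 0, 0, 0, 0, -0.035, 0, 0, 0, 0, -0.035, 0.003, 0, 0, 0, -0.035, 0.003, 0, 0, 0, -0.03, 0, 0, 0, 0, -0.015, 0, 0, 0, 0, -0.015, 0, 0, 0, 0, -0.015, 0, 0, 0, 0, -0.015, 0, 0, 0, 0, -0.012, 0, 0, 0, 0, -0.008, 0, 0, 0, 0, -0.006, 0, 0, 0, 0, 0, 0, 0]

```text
t: 8.3
ee_pos: [0.5522, 0.392, 0.1025]
orientation: [[0.999, 0.037, 0.001], [0.037, -0.999, 0.012], [0.002, -0.012, -1.0]]
wrist_force: [-43.6, -7.1, 79.7]
width: -0.001
grasp_force: 39.6
```

Call:
play_rows:
  increments: [0, 0, 0, -0.03, 0, 0, 0, 0, -0.04, 0, 0, 0, 0.04, 0, 0, 0, 0, 0.04, 0, 0, 0, 0, 0.03, 0, 0, 0, 0, 0, 0, 0]

```text
t: 8.9
ee_pos: [0.5548, 0.2726, 0.1504]
orientation: [[0.999, 0.032, -0.0], [0.032, -0.999, -0.001], [-0.0, 0.001, -1.0]]
wrist_force: [0.5, 1.3, -0.5]
width: 0.001
grasp_force: 0.0
```

```bash
cat > prof.py <<'E'
from h import *
s=r.sense();print(s["ee_pos"],s["wrist_force"],s["t"])
for n in("top","side"):
  im=cams.get_image(n); C=cloud(im); save(im,n+"p",4,(130,160,310,300) if n=="top" else (220,110,400,250))
  for c in(.14,.39):
   Q=C[(abs(C[...,0]-.553)<.06)&(abs(C[...,1]-c)<.07)&(C[...,2]>.013)&(C[...,2]<.095)]
   for z in np.arange(.02,.095,.01):
    q=Q[abs(Q[:,2]-z)<.005]; print(n,c,round(z,3),len(q),np.percentile(q[:,1],[10,50,90]).round(3) if len(q) else "")
E
python3 prof.py
```

```text
[0.55482015 0.27256632 0.15036717] [ 0.50506784  1.28646425 -0.49551171] 8.9
top 0.14 0.02 26 [0.118 0.119 0.121]
top 0.14 0.03 26 [0.116 0.118 0.12 ]
top 0.14 0.04 18 [0.118 0.12  0.121]
top 0.14 0.05 25 [0.117 0.118 0.12 ]
top 0.14 0.06 0 
top 0.14 0.07 0 
top 0.14 0.08 60 [0.113 0.12  0.124]
top 0.14 0.09 138 [0.116 0.12  0.124]
top 0.39 0.02 16 [0.403 0.404 0.404]
top 0.39 0.03 19 [0.402 0.403 0.404]
top 0.39 0.04 18 [0.401 0.402 0.403]
top 0.39 0.05 30 [0.402 0.403 0.407]
top 0.39 0.06 11 [0.401 0.401 0.402]
top 0.39 0.07 17 [0.4   0.401 0.403]
top 0.39 0.08 21 [0.4   0.402 0.411]
top 0.39 0.09 51 [0.4   0.404 0.41 ]
side 0.14 0.02 96 [0.112 0.117 0.12 ]
side 0.14 0.03 99 [0.113 0.117 0.12 ]
side 0.14 0.04 100 [0.112 0.117 0.123]
side 0.14 0.05 93 [0.112 0.117 0.121]
side 0.14 0.06 41 [0.112 0.117 0.121]
side 0.14 0.07 79 [0.114 0.117 0.121]
side 0.14 0.08 124 [0.111 0.115 0.123]
side 0.14 0.09 48 [0.109 0.115 0.12 ]
side 0.39 0.02 86 [0.398 0.404 0.409]
side 0.39 0.03 77 [0.398 0.402 0.408]
side 0.39 0.04 84 [0.397 0.402 0.407]
side 0.39 0.05 40 [0.396 0.402 0.406]
side 0.39 0.06 20 [0.396 0.402 0.406]
side 0.39 0.07 63 [0.396 0.401 0.406]
side 0.39 0.08 80 [0.396 0.402 0.41 ]
side 0.39 0.09 22 [0.397 0.403 0.406]
```

View pics/topp.png

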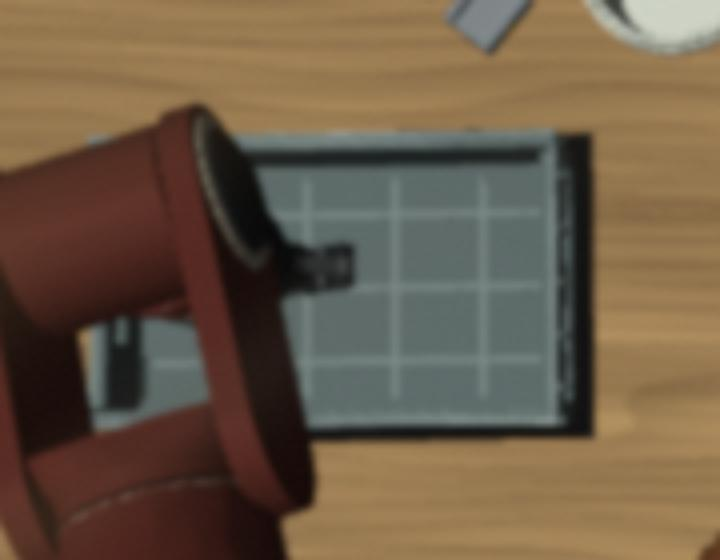

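Call:
play_rows:
  increments: [0, 0, -0.03, 0, 0, 0, 0, -0.03, 0.025, 0, 0, 0, -0.02, 0.025, 0, 0, 0, -0.012, 0.01, 0, 0, 0, -0.005, 0, 0, 0, 0, -0.005, 0, 0, 0, 0, -0.005, 0, 0, 0, 0, 0, 0, 0]

```text
t: 9.8
ee_pos: [0.5514, 0.3834, 0.0921]
orientation: [[0.999, 0.037, 0.002], [0.037, -0.999, 0.001], [0.002, -0.001, -1.0]]
wrist_force: [-0.0, -0.4, -0.3]
width: 0.002
grasp_force: 0.0
```

Call:
play_rows:
  increments: [0, 0, -0.004, 0, 0, 0, 0, -0.003, 0, 0, 0, 0, 0, 0, 0]

```text
t: 10.1
ee_pos: [0.5506, 0.3899, 0.0908]
orientation: [[0.999, 0.037, 0.001], [0.037, -0.999, 0.0], [0.001, -0.0, -1.0]]
wrist_force: [0.3, -0.8, 0.8]
width: -0.0
grasp_force: 0.3
```

Call:
play_rows:
  increments: [0, 0, -0.003, 0, 0, 0, 0, 0, 0, 0]

```text
t: 10.3
ee_pos: [0.5506, 0.3903, 0.0908]
orientation: [[0.999, 0.037, -0.0], [0.037, -0.999, -0.006], [-0.001, 0.006, -1.0]]
wrist_force: [0.3, -9.0, 5.8]
width: -0.002
grasp_force: 5.2
```

Call:
play_rows:
  increments: [0, 0, 0.01, 0, 0, 0, 0, 0, -0.04, 0, 0, 0, 0, -0.04, 0, 1, 0, 0, -0.02, -0.086, 1, 0, 0, 0, -0.086, 1, -0.0128, 0.0469, 0, 0, 1, -0.0128, 0.0469, 0, 0, 1, -0.0128, 0.0469, 0, 0, 1, -0.0128, 0.0469, 0, 0, 1, -0.0128, 0.0469, 0, 0, 1, -0.0128, 0.0469, 0, 0, 1, -0.0128, 0.0469, 0, 0, 1, -0.0128, 0.0469, 0, 0, 1, -0.0128, 0.04, 0, 0, 1, 0, 0, 0, 0]

```text
t: 11.8
ee_pos: [0.5233, -0.0512, 0.1903]
orientation: [[0.98, 0.201, 0.001], [0.201, -0.98, -0.001], [0.0, 0.001, -1.0]]
wrist_force: [-0.2, 1.2, 1.0]
width: 1.0
grasp_force: 0.0
```

```bash
cat >> h.py <<'E'
def plan(x,y,z,yawdeg):
    s=r.sense(); R=np.array(s["orientation"]); d=np.array([x,y,z])-s["ee_pos"]
    yw=np.arctan2(R[1,0],R[0,0]); t=-(np.radians(yawdeg)-yw)
    a=np.radians(yawdeg); X=np.array([np.cos(a),np.sin(a)]); Y=np.array([np.sin(a),-np.cos(a)])
    print("turn",t.round(3),"then tool x,y,z",(X@d[:2]).round(4),(Y@d[:2]).round(4),(-d[2]).round(4),"pos",np.round(s["ee_pos"],4),"F",np.round(s["wrist_force"],1),"w",round(s["width"],2),"t",s["t"])
E
python3 -c "
from h import *
plan(.526,-.046,.042,12)"
```

```text
turn -0.007 then tool x,y,z 0.0037 -0.0045 0.1483 pos [ 0.5233 -0.0512  0.1903] F [-0.2  1.2  1. ] w 1.0 t 11.8
```

Call:
play_rows:
  increments: [1, 0.004, -0.0045, 0.03, -0.007, 1, 0, 0, 0.04, 0, 1, 0, 0, 0.04, 0, 1, 0, 0, 0.03, 0, 1, 0, 0, 0.008, 0, 1, 0, 0, 0, 0, 0, 0, 0, 0, 0, 0, 0, 0, 0, 0, 0, 0, 0, 0, 0, 0, 0, 0, 0, 0, 0, 0, 0, 0, 0]

```text
t: 12.9
ee_pos: [0.529, -0.0422, 0.0451]
orientation: [[0.977, 0.214, 0.005], [0.214, -0.977, -0.001], [0.005, 0.002, -1.0]]
wrist_force: [-1.3, 0.8, 7.3]
width: 0.745
grasp_force: 64.2
```

Call:
play_rows:
  increments: [0, 0, 0, -0.01, 0, 0, 0, 0, -0.02, 0, 0, 0, 0, -0.02, 0, 0, 0, 0, -0.01, 0, 0, 0, 0, 0, 0, 0, 0, 0, 0, 0, 0, 0, 0, 0, 0]

```text
t: 13.6
ee_pos: [0.5259, -0.0417, 0.101]
orientation: [[0.977, 0.214, -0.002], [0.214, -0.977, 0.001], [-0.002, -0.001, -1.0]]
wrist_force: [-0.5, 0.3, -0.9]
width: 0.74
grasp_force: 65.9
```

```bash
python3 -c "
from h import *
for i in range(4):
    cams.get_image('side'); print(r.sense()['wrist_force'])
plan(.558,.185,.2,2.1)"
```

```text
[-0.27791008  0.8688162  -0.95234912]
[-0.13322822  0.17592642 -1.23619198]
[-0.51935395 -0.55676747 -1.18043977]
[-0.6036673  -0.41535556 -2.04304017]
turn 0.179 then tool x,y,z 0.04 -0.2255 -0.0986 pos [ 0.5263 -0.0418  0.1014] F [-0.6 -0.4 -2. ] w 0.74 t 13.8
```

Box 1 weighs about 1 N, so it's empty. I'll set it back down.

Call:
play_rows:
  increments: [0, 0, 0, 0.02, 0, 0, 0, 0, 0.02, 0, 0, 0, 0, 0.008, 0, 0, 0, 0, 0.003, 0, 0, 0, 0, 0.002, 0, 0, 0, 0, 0.001, 0, 0, 0, 0, 0, 0]

```text
t: 14.5
ee_pos: [0.5283, -0.0422, 0.0509]
orientation: [[0.977, 0.214, 0.002], [0.214, -0.977, -0.0], [0.002, 0.001, -1.0]]
wrist_force: [-5.9, 0.0, 12.5]
width: 0.739
grasp_force: 80.9
```

Call:
play_rows:
  increments: [0, 0, 0, -0.002, 0, 0, 0, 0, 0, 0, 0.8, 0, 0, 0, 0, 0.9, 0, 0, 0, 0, 1, 0, 0, 0, 0, 1, 0, 0, -0.02, 0, 1, 0, 0, -0.04, 0, 1, 0, 0, -0.04, 0, 1, 0, 0, -0.03, 0, 1, 0, 0, 0, 0]

```text
t: 15.5
ee_pos: [0.5297, -0.0426, 0.186]
orientation: [[0.977, 0.214, 0.01], [0.214, -0.977, -0.002], [0.009, 0.004, -1.0]]
wrist_force: [-0.0, -0.1, 1.0]
width: 1.001
grasp_force: 0.0
```

```bash
cat > boxes.py <<'E'
from h import *
def boxes(cs):
  im=cams.get_image("top"); C=cloud(im)
  for c in cs:
    m=(np.hypot(C[...,0]-c[0],C[...,1]-c[1])<.085)&(C[...,2]>.05)&(C[...,2]<.092)&(im["pixels"].min(-1)>130)
    if m.sum()<50: print(c,"none"); continue
    (cx,cy),(a,b),t=cv2.minAreaRect((C[m][:,:2]*1000).astype(np.float32))
    if a<b: a,b,t=b,a,t-90
    print(c,"ctr",round(cx),round(cy),"size",round(a),round(b),"ang",round((t+90)%180-90,1),"z",np.percentile(C[m][:,2],[5,50,95]).round(3))
  return im
E
python3 -c "
from boxes import *
boxes([(.526,-.046),(.539,-.214),(.462,-.349)])
plan(.539,-.214,.044,20.8)"
```

```text
(0.526, -0.046) none
(0.539, -0.214) ctr 539 -213 size 117 64 ang 19.8 z [0.067 0.07  0.074]
(0.462, -0.349) ctr 463 -350 size 113 64 ang -0.4 z [0.067 0.07  0.074]
turn -0.147 then tool x,y,z -0.0509 0.1643 0.139 pos [ 0.5283 -0.0423  0.183 ] F [-0.7  0.2  0.1] w 1.0 t 15.55
```

Call:
play_rows:
  increments: [1, 0, 0, 0, -0.14, 1, -0.0125, 0.041, 0, 0, 1, -0.0125, 0.041, 0, 0, 1, -0.0125, 0.041, 0, 0, 1, -0.0125, 0.041, 0, 0, 1, 0, 0, 0, 0, 1, 0, 0, 0, 0]

```text
t: 16.25
ee_pos: [0.536, -0.2133, 0.178]
orientation: [[0.938, 0.346, -0.003], [0.346, -0.938, 0.002], [-0.002, -0.003, -1.0]]
wrist_force: [0.3, -0.4, -0.9]
width: 0.999
grasp_force: 0.0
```

```bash
python3 -c "
from boxes import *
boxes([(.526,-.046)])
plan(.539,-.2135,.046,20.3)"
```

```text
(0.526, -0.046) ctr 552 -37 size 114 63 ang 8.9 z [0.067 0.071 0.074]
turn 0.001 then tool x,y,z 0.0023 0.002 0.1323 pos [ 0.5361 -0.2124  0.1783] F [ 0.2  0.9 -0.1] w 1.0 t 16.3
```

Call:
play_rows:
  increments: [1, 0.002, 0.002, 0.03, 0, 1, 0, 0, 0.04, 0, 1, 0, 0, 0.04, 0, 1, 0, 0, 0.022, 0, 1, 0, 0, 0, 0, 1, 0, 0, 0, 0, 0, 0, 0, 0, 0, 0, 0, 0, 0, 0, 0, 0, 0, 0, 0, 0, 0, 0, 0, 0, 0, 0, 0, 0, 0, 0, 0, 0, -0.01, 0, 0, 0, 0, -0.02, 0, 0, 0, 0, -0.02, 0, 0, 0, 0, -0.01, 0, 0, 0, 0, 0, 0, 0, 0, 0, 0, 0, 0, 0, 0, 0, 0]

```text
t: 18.1
ee_pos: [0.5386, -0.2137, 0.1066]
orientation: [[0.937, 0.348, -0.003], [0.348, -0.937, 0.001], [-0.002, -0.002, -1.0]]
wrist_force: [0.3, -0.7, -4.4]
width: 0.751
grasp_force: 67.4
```

```bash
python3 -c "
from boxes import *
for i in range(4):
    im=cams.get_image('side'); print(r.sense()['wrist_force'])
save(im,'b2',4,(260,170,440,310))
plan(.558,.19,.2,2.1)"
```

```text
[-0.27877981  1.00683178 -4.39519533]
[ 0.31689208  0.10672025 -4.0880794 ]
[ 0.36519321  0.29760949 -3.83673404]
[-0.2630796  -0.85740869 -4.05786187]
turn 0.319 then tool x,y,z 0.0336 -0.4031 -0.0927 pos [ 0.5391 -0.214   0.1073] F [-0.3 -0.9 -4.1] w 0.75 t 18.3
```

View pics/b2.png

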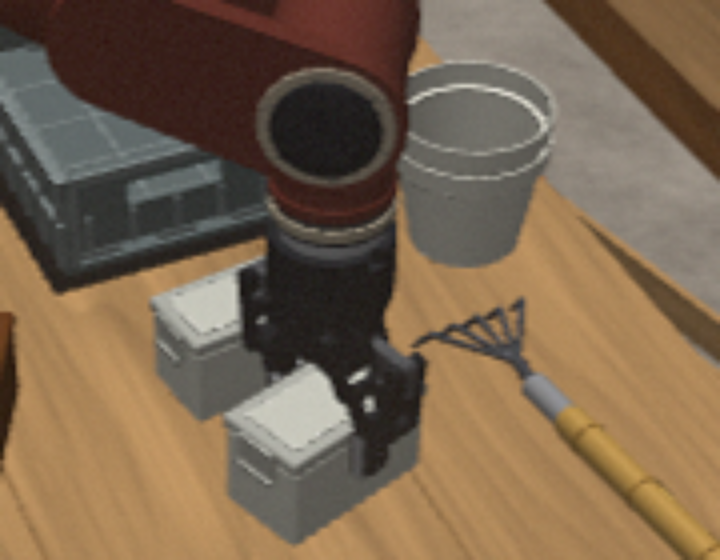

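The side picture shows box 2 held level in the jaws and box 1 standing behind it. Box 2 is packed (about 4.1 N), so it goes into the left half of the crate.

Call:
play_rows:
  increments: [0, 0, 0, -0.03, 0.106, 0, 0, 0, -0.03, 0.106, 0, 0, 0, -0.03, 0.106, 0, 0.0015, -0.02, 0, 0, 0, 0.0028, -0.04, 0, 0, 0, 0.0028, -0.04, 0, 0, 0, 0.0028, -0.04, 0, 0, 0, 0.0028, -0.04, 0, 0, 0, 0.0028, -0.04, 0, 0, 0, 0.0028, -0.04, 0, 0, 0, 0.0028, -0.04, 0, 0, 0, 0.0028, -0.04, 0, 0, 0, 0.0028, -0.04, 0, 0, 0, 0.0028, -0.04, 0, 0, 0, 0.0028, -0.04, 0, 0, 0, 0.0028, -0.04, 0, 0, 0, 0.0028, -0.04, 0, 0, 0, 0, -0.02, 0, 0, 0, 0, 0, 0, 0, 0, 0, 0, 0, 0]

```text
t: 20.3
ee_pos: [0.5561, 0.3464, 0.1976]
orientation: [[0.999, 0.038, -0.001], [0.038, -0.999, -0.001], [-0.001, 0.001, -1.0]]
wrist_force: [0.5, -0.8, -3.3]
width: 0.753
grasp_force: 70.2
```

```bash
python3 -c "
from boxes import *
im=boxes([(.555,-.04)])
plan(.5546,.3285,.055,2.1)"
```

```text
(0.555, -0.04) ctr 553 -36 size 116 63 ang 8.7 z [0.067 0.07  0.074]
turn 0.001 then tool x,y,z -0.0023 0.0173 0.1428 pos [0.5563 0.3458 0.1978] F [-0.2 -0.8 -4.3] w 0.75 t 20.35
```

```bash
python3 -c "
from boxes import *
im=cams.get_image('side');C=cloud(im);a=.037
X=(C[...,0]-.557)*np.cos(a)+(C[...,1]-.2635)*np.sin(a);Y=-(C[...,0]-.557)*np.sin(a)+(C[...,1]-.2635)*np.cos(a)
p=im['pixels'].astype(int)
m=(abs(X)<.12)&(abs(Y-.082)<.08)&(C[...,2]>.11)&(C[...,2]<.26)&(p.min(-1)>75)
print(m.sum(),np.percentile(X[m],[1,50,99]),np.percentile(Y[m],[1,50,99]),np.percentile(C[...,2][m],[1,50,99]))
save(im,'h2',4,(200,100,380,240))"
```

```text
569 [-0.05806462 -0.0213514   0.05643974] [0.04348617 0.05673502 0.11148276] [0.15078703 0.20413792 0.22728081]
```

View pics/h2.png

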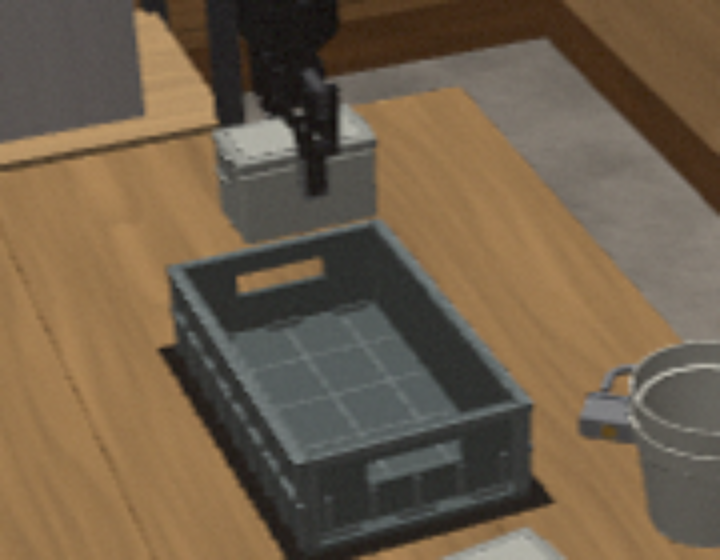

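The box is held level and centred across the crate, at about (273,145), and both panels are upright. Lowering it now.

Call:
play_rows:
  increments: [0, -0.002, 0.017, 0, 0, 0, 0, 0, 0.03, 0, 0, 0, 0, 0.04, 0, 0, 0, 0, 0.035, 0, 0, 0, 0, 0.018, 0, 0, 0, 0, 0.008, 0, 0, 0, 0, 0.003, 0, 0, 0, 0, 0, 0, 0, 0, 0, 0, 0]

```text
t: 21.3
ee_pos: [0.5565, 0.3303, 0.0667]
orientation: [[0.999, 0.038, 0.003], [0.038, -0.999, 0.002], [0.004, -0.001, -1.0]]
wrist_force: [0.3, -0.4, -4.1]
width: 0.751
grasp_force: 70.8
```

Call:
play_rows:
  increments: [0, 0, 0, 0.004, 0, 0, 0, 0, 0.003, 0, 0, 0, 0, 0.002, 0, 0, 0, 0, 0, 0]

```text
t: 21.7
ee_pos: [0.5559, 0.3304, 0.0589]
orientation: [[0.999, 0.038, 0.001], [0.038, -0.999, 0.0], [0.001, -0.0, -1.0]]
wrist_force: [-6.8, -2.4, 11.7]
width: 0.75
grasp_force: 71.4
```

Contact with the floor. I'll ease off a little, release, and move on to box 3.

Call:
play_rows:
  increments: [0, 0, 0, -0.001, 0, 0, 0, 0, 0, 0, 0.8, 0, 0, 0, 0, 0.88, 0, 0, 0, 0, 0.95, 0, 0, 0, 0, 0.95, 0, 0, 0, 0, 0.95, 0, 0, -0.02, 0, 0.95, 0, 0, -0.04, 0, 1, 0, 0, -0.04, 0, 1, 0, 0, -0.03, 0, 1, -0.0025, 0.045, 0, 0, 1, -0.0025, 0.045, 0, 0, 1, -0.0025, 0.045, 0, 0, 1, -0.0025, 0.045, 0, 0, 1, -0.0025, 0.045, 0, 0, 1, 0, 0, 0, 0]

```text
t: 23.3
ee_pos: [0.551, 0.1, 0.1862]
orientation: [[0.999, 0.032, -0.0], [0.032, -0.999, -0.002], [-0.0, 0.002, -1.0]]
wrist_force: [-0.1, 0.3, -0.5]
width: 1.002
grasp_force: 0.0
```

```bash
python3 -c "
from boxes import *
im=boxes([(.555,.33),(.463,-.35)])
plan(.463,-.35,.046,0)"
```

```text
(0.555, 0.33) ctr 552 332 size 118 62 ang 2.2 z [0.075 0.079 0.082]
(0.463, -0.35) ctr 464 -349 size 113 64 ang -0.7 z [0.067 0.07  0.074]
turn 0.034 then tool x,y,z -0.088 0.4521 0.1402 pos [0.551  0.1021 0.1862] F [-0.4  1.   0.4] w 1.0 t 23.35
```

Call:
play_rows:
  increments: [1, 0, 0, 0, 0.034, 1, -0.008, 0.041, 0, 0, 1, -0.008, 0.041, 0, 0, 1, -0.008, 0.041, 0, 0, 1, -0.008, 0.041, 0, 0, 1, -0.008, 0.041, 0, 0, 1, -0.008, 0.041, 0, 0, 1, -0.008, 0.041, 0, 0, 1, -0.008, 0.041, 0, 0, 1, -0.008, 0.041, 0, 0, 1, -0.008, 0.041, 0, 0, 1, -0.008, 0.041, 0, 0, 1, 0, 0, 0, 0, 1, 0, 0, 0, 0]

```text
t: 24.75
ee_pos: [0.4651, -0.3467, 0.186]
orientation: [[1.0, 0.003, -0.0], [0.003, -1.0, 0.001], [-0.0, -0.001, -1.0]]
wrist_force: [0.5, -0.2, 0.5]
width: 1.005
grasp_force: 0.0
```

```bash
python3 -c "
from boxes import *
plan(.463,-.349,.046,0)"
```

```text
turn 0.003 then tool x,y,z -0.0021 0.0023 0.14 pos [ 0.4651 -0.3467  0.186 ] F [ 0.5 -0.2  0.5] w 1.01 t 24.75
```

Call:
play_rows:
  increments: [1, -0.002, 0.002, 0.03, 0, 1, 0, 0, 0.04, 0, 1, 0, 0, 0.04, 0, 1, 0, 0, 0.03, 0, 1, 0, 0, 0, 0, 1, 0, 0, 0, 0, 0, 0, 0, 0, 0, 0, 0, 0, 0, 0, 0, 0, 0, 0, 0, 0, 0, 0, 0, 0, 0, 0, 0, 0, 0, 0, 0, 0, -0.01, 0, 0, 0, 0, -0.02, 0, 0, 0, 0, -0.02, 0, 0, 0, 0, -0.01, 0, 0, 0, 0, 0, 0, 0, 0, 0, 0, 0, 0, 0, 0, 0, 0]

```text
t: 26.55
ee_pos: [0.4619, -0.3481, 0.1046]
orientation: [[1.0, 0.004, -0.002], [0.004, -1.0, 0.002], [-0.002, -0.002, -1.0]]
wrist_force: [-0.6, 0.5, -4.7]
width: 0.755
grasp_force: 67.5
```

```bash
python3 -c "
from boxes import *
for i in range(4):
    im=cams.get_image('side'); print(r.sense()['wrist_force'])
plan(.5594,.1985,.2,2.1)"
```

```text
[ 0.27113851 -0.74488376 -5.30242826]
[ 0.20870553 -0.19536206 -5.5256241 ]
[-0.90184873 -0.38033636 -5.12778886]
[-0.25356185 -0.49366251 -5.44239093]
turn -0.033 then tool x,y,z 0.117 -0.5431 -0.0946 pos [ 0.4623 -0.3486  0.1054] F [-0.3 -0.5 -5.4] w 0.75 t 26.75
```

Box 3 is packed (about 5 N), so it goes in the right half of the crate.

Call:
play_rows:
  increments: [0, 0, 0, -0.03, -0.033, 0, 0, 0, -0.035, 0, 0, 0, 0, -0.03, 0, 0, 0.005, -0.023, 0, 0, 0, 0.009, -0.04, 0, 0, 0, 0.009, -0.04, 0, 0, 0, 0.009, -0.04, 0, 0, 0, 0.009, -0.04, 0, 0, 0, 0.009, -0.04, 0, 0, 0, 0.009, -0.04, 0, 0, 0, 0.009, -0.04, 0, 0, 0, 0.009, -0.04, 0, 0, 0, 0.009, -0.04, 0, 0, 0, 0.009, -0.04, 0, 0, 0, 0.009, -0.04, 0, 0, 0, 0.009, -0.04, 0, 0, 0, 0.004, -0.04, 0, 0, 0, 0, 0, 0, 0, 0, 0, 0, 0, 0]

```text
t: 28.65
ee_pos: [0.5593, 0.1987, 0.2007]
orientation: [[0.999, 0.039, -0.001], [0.039, -0.999, -0.001], [-0.001, 0.001, -1.0]]
wrist_force: [-0.4, -0.3, -4.6]
width: 0.75
grasp_force: 73.0
```

```bash
python3 -c "
from boxes import *
plan(.5594,.1985,.058,2.1)
im=cams.get_image('side');C=cloud(im);a=.037
X=(C[...,0]-.557)*np.cos(a)+(C[...,1]-.2635)*np.sin(a);Y=-(C[...,0]-.557)*np.sin(a)+(C[...,1]-.2635)*np.cos(a)
p=im['pixels'].astype(int)
m=(abs(X)<.12)&(abs(Y+.065)<.08)&(C[...,2]>.11)&(C[...,2]<.26)&(p.min(-1)>75)
print(m.sum(),np.percentile(X[m],[1,50,99]),np.percentile(Y[m],[1,50,99]),np.percentile(C[...,2][m],[1,50,99]))"
```

```text
turn 0.002 then tool x,y,z 0.0001 0.0002 0.1427 pos [0.5593 0.1987 0.2007] F [-0.4 -0.3 -4.6] w 0.75 t 28.65
790 [-0.06090008 -0.02306785  0.05222216] [-0.10265844 -0.09287822 -0.03530934] [0.1538668  0.20069307 0.22666696]
```

Call:
play_rows:
  increments: [0, 0, 0, 0.03, 0, 0, 0, 0, 0.04, 0, 0, 0, 0, 0.04, 0, 0, 0, 0, 0.018, 0, 0, 0, 0, 0.006, 0, 0, 0, 0, 0.003, 0, 0, 0, 0, 0.002, 0, 0, 0, 0, 0, 0]

```text
t: 29.5
ee_pos: [0.5609, 0.198, 0.064]
orientation: [[0.999, 0.036, 0.003], [0.036, -0.999, 0.001], [0.003, -0.0, -1.0]]
wrist_force: [0.7, -0.5, -4.4]
width: 0.75
grasp_force: 73.2
```

Call:
play_rows:
  increments: [0, 0, 0, 0.002, 0, 0, 0, 0, 0.002, 0, 0, 0, 0, 0, 0, 0, 0, 0, 0, 0]

```text
t: 29.9
ee_pos: [0.5596, 0.1981, 0.0583]
orientation: [[0.999, 0.037, -0.0], [0.037, -0.999, 0.0], [-0.0, -0.0, -1.0]]
wrist_force: [-0.5, 0.1, -4.8]
width: 0.75
grasp_force: 73.3
```

Call:
play_rows:
  increments: [0, 0, 0, 0.0015, 0, 0, 0, 0, 0, 0]

```text
t: 30.1
ee_pos: [0.56, 0.1981, 0.0575]
orientation: [[0.999, 0.037, 0.0], [0.037, -0.999, 0.0], [0.0, -0.0, -1.0]]
wrist_force: [-2.1, -1.0, -0.4]
width: 0.75
grasp_force: 73.3
```

Just touching the floor. Releasing now.

Call:
play_rows:
  increments: [0.8, 0, 0, 0, 0, 0.88, 0, 0, 0, 0, 0.95, 0, 0, 0, 0, 0.95, 0, 0, 0, 0, 0.95, 0, 0, -0.02, 0, 0.95, 0, 0, -0.04, 0, 1, 0, 0, -0.05, 0, 1, 0, 0, -0.05, 0, 1, -0.05, 0, 0, 0, 1, -0.05, 0.04, 0, 0, 1, -0.04, 0.04, 0, 0, 1, 0, 0.04, 0, 0, 1, 0, 0.04, 0, 0, 1, 0, 0, 0, 0]

```text
t: 31.5
ee_pos: [0.4407, 0.0437, 0.2173]
orientation: [[1.0, 0.031, 0.002], [0.031, -1.0, -0.001], [0.002, 0.001, -1.0]]
wrist_force: [0.6, -0.1, 0.7]
width: 1.001
grasp_force: 0.0
```

```bash
python3 prof.py | grep -v "0.06\b"; python3 -c "
from boxes import *
im=boxes([(.555,.34),(.559,.19),(.553,-.037)]); save(im,'end')
s=cams.get_image('side');save(s,'ends')
a=im['pixels'];b=s['pixels'];cv2.imwrite('pics/fin.png',cv2.resize(np.vstack([a[100:430,130:560],b[130:460,150:580]])[:,:,::-1],(520,600)))"
```

```text
[0.44073988 0.04366012 0.21725403] [ 0.61755377 -0.13664137  0.69110994] 31.5
top 0.14 0.02 67 [0.118 0.167 0.17 ]
top 0.14 0.03 44 [0.117 0.119 0.169]
top 0.14 0.04 37 [0.12  0.168 0.17 ]
top 0.14 0.05 73 [0.118 0.167 0.17 ]
top 0.14 0.07 51 [0.166 0.169 0.195]
top 0.14 0.08 801 [0.167 0.187 0.205]
top 0.14 0.09 133 [0.116 0.12  0.124]
top 0.39 0.02 58 [0.403 0.405 0.407]
top 0.39 0.03 68 [0.403 0.405 0.407]
top 0.39 0.04 61 [0.403 0.405 0.407]
top 0.39 0.05 102 [0.403 0.407 0.41 ]
top 0.39 0.07 82 [0.332 0.403 0.407]
top 0.39 0.08 814 [0.325 0.344 0.405]
top 0.39 0.09 157 [0.405 0.409 0.414]
side 0.14 0.02 157 [0.113 0.119 0.169]
side 0.14 0.03 124 [0.113 0.117 0.166]
side 0.14 0.04 119 [0.112 0.117 0.124]
side 0.14 0.05 112 [0.113 0.119 0.169]
side 0.14 0.07 198 [0.115 0.163 0.182]
side 0.14 0.08 405 [0.114 0.173 0.202]
side 0.14 0.09 44 [0.111 0.115 0.12 ]
side 0.39 0.02 7 [0.38  0.4   0.404]
side 0.39 0.03 13 [0.324 0.339 0.404]
side 0.39 0.04 18 [0.329 0.399 0.406]
side 0.39 0.05 23 [0.398 0.405 0.412]
side 0.39 0.07 60 [0.336 0.402 0.409]
side 0.39 0.08 118 [0.326 0.349 0.407]
side 0.39 0.09 7 [0.404 0.408 0.409]
(0.555, 0.34) ctr 552 332 size 118 62 ang 2.5 z [0.075 0.079 0.082]
(0.559, 0.19) ctr 557 200 size 116 64 ang 1.4 z [0.075 0.079 0.082]
(0.553, -0.037) ctr 554 -36 size 117 62 ang 8.5 z [0.067 0.07  0.074]
```

View pics/fin.png

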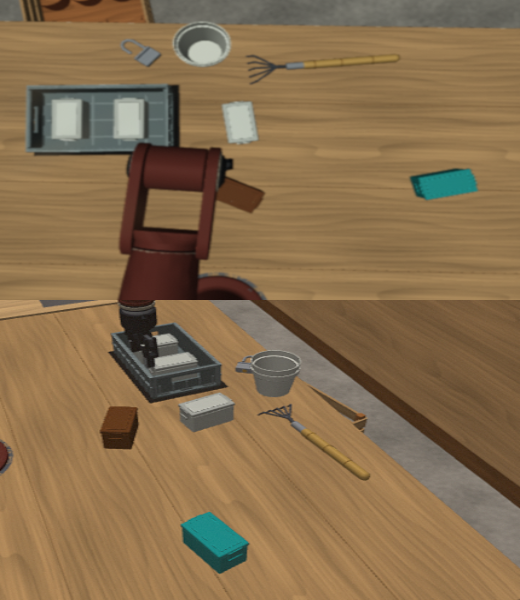

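Both panels are upright and two boxes stand level in the crate (about (67,118) and (129,118)). The empty one stands on the board (240,122), and the padlock, pots and rake are where they were. Handing in.

```bash
python3 -c "
from h import *
print(r.sign_off())"
```

```text
the job is handed in; nothing more can be done
None
```

The job is handed in: both end panels are upright, the two packed boxes stand on the crate's floor, and the empty one stands on the board, about 25 mm from where it started; while raising the panels the wrist force twice read high (63 N, then 80 N), because the fingers pressed down on the panels, so the 40 N pressing limit may have been passed.

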